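# Lock a gas sample cylinder in its bench cradle with clevis pin and hitch clip

### The arm

A 6-joint arm with a two-finger parallel gripper is mounted at the origin on a cart in front of the work surface, level with it; the furniture and walls round the work are solid. World frame = base frame: x ahead of the robot, y to its left, z up, the work surface at z = 0. Lengths are in mm, angles in rad, forces in N, time in s.
With the tool pointing down it reaches from about 300 to 775 mm from the base axis. Payload 14.6 kg.
Tool frame: the origin (TCP) lies between the finger pads; the fingertips stand 17 mm ahead of it and the grasp point (between the pads) lies 2 mm behind it (manip.tip_reach is the distance from the TCP to the fingertips, in mm); z points along the fingers, y is the line along which they close (so a half turn about z gives the same grasp; the last joint's range is limited). The gripper opens to 94 mm and grips with 3 to 60 N. Pads are 16 mm wide; open, the fingers measure 119 mm over their backs; the gripper's body (75 mm by 177 mm) begins 78 mm behind the grasp point.
Start: joints at [1.058, 0.3, 1.521, -0, 1.321, -0.067], TCP at [237.145, 496.237, 222.446] pointing down, gripper open.
Joint ranges: [-3.03, 3.03], [-0.79, 2.21], [0.23, 2.52], [-1.04, 4.18], [0, 3.07], [-2.55, 2.55]. Speed limits (rad/s): [2.22, 2.22, 2.57, 3.14, 3.14, 3.14].

### API

Orientations are given as [roll, pitch, yaw] about the fixed x, y, z axes, in that order (R = Rz(yaw) Ry(pitch) Rx(roll)).
In Python, from cell import manip, viewer gives the robot as it stands.
- The arm moves only by the tool apply_moves, never from a script. Its argument "moves" is a list of rows, each a list of 3 entries, a list of its own where there are three numbers: the shift along the tool's x, y, z each as a share of 0.25 m, from -1 to 1, then the turn, a rotation vector about the tool's x, y, z each as a share of pi rad, from -1 to 1, then the closure, from 0 (fully open) to 1 (shut). In form: [[[dx, dy, dz], [wx, wy, wz], grip], ...]. A call has 1 to 12 rows; each row is the pose to reach, as a shift and turn from the pose commanded when the call began, along the tool's axes at that moment, turning the shorter way round; what a row does not reach only later rows make up. A row lasts 1/12 s, in which the tool goes at most 41.7 mm and 7.16 degrees, less where a joint would pass 70% of its speed; a pose out of reach is approached as far as the arm can. A call with a number of a shift or a turn outside -1 to 1 is refused whole. A call with a gripper value outside its range is refused whole. The fingers move at their own pace and stop on an object; "squeeze" is the grip in N (left out, the last holds). Time passes only in rows, so rows that repeat a pose let the fingers close. It gives the time, the measured TCP pose, the force, the opening and the grip force at its end, in the units of the state.
- manip.read_state(): the state, without advancing time (a new reading comes with each control period).
- viewer.camera(name): name is "side" or "top"; returns the picture (384x512x3 uint8, blue, green, red); there is no depth.
- viewer.camera_info(name): a dict with "camera_matrix" (3x3 intrinsics, pixels), "R" (3x3) and "t" (3): a world point X has camera coordinates R X + t. Camera axes: x right, y down, z forward; pixel columns grow to the right and rows downward; lengths in mm; the calibration is good to about 2 mm. A picture is of the moment at which its call begins. camera_info takes no time and is no camera call.
- manip.sign_off(): hands the job in; it is judged then, once.
The state is a dict: "clock": time; "joints": joint angles; "qd": joint speeds; "effort": joint torques, N m; "eef_pos": TCP position; "eef_rot": TCP orientation; "wrist_force": force on the tool from outside, world axes, zero at the start; "moment": the same for the moment, N m; "finger_gap": finger opening in mm; "finger_force": force on a finger pad.
Only numpy, scipy, OpenCV 4.12 (cv2) and the standard library are available. Lean on these libraries where they do the work, as an engineer would, in place of code of your own. Each camera call takes 0.05 s, during which the arm holds its last target. There are 200 camera calls.

### The job

Lock the gas sample cylinder in its cradle: push the half-withdrawn clevis pin fully home and secure it with the red-gripped hitch clip from the rack, pressing the clip straight down through the cross hole in the pin's end until its bowed spring leg snaps over the outside of the shank and hugs it. Leave the smaller blue clips standing in the rack.

Things in the scene. Friction and masses are not known exactly. Their poses are not given: they have to be found in the camera images.
- cradle: bench cradle, fixed; origin under the centre of its 150 x 190 mm base plate (top at 14 mm). A steel sample cylinder (50 mm diameter, along y, 25 mm to +x of the origin) reaches 98 mm high, valve knobs 101 mm at y = +-99 mm. On the -x side a clevis: two dark round-topped ears, outer faces at y = +-20 mm, tops at 94 mm, through which the pin slides along y
- pin (a joint): how far the clevis pin is withdrawn, m, along the cradle's +y: 0 = fully home (head against the ear), up to 0.045. It is pushed towards the cradle's -y against about 2.5 N of friction. Only when it is home does its cross hole stand clear of the ear and washer
- pin_head (a point): centre of the outer flat face of the pin's head (steel disc 30 mm diameter, 8 mm thick), 80 mm high, axis along y (level). The face looks to +y and is pushed to -y. Moves with the pin
- pin_hole (a point): centre of the cross hole at the pin's -y end: shank 18 mm diameter, vertical hole 8 mm diameter right through, mouths countersunk to about 12 mm. With the pin home it is 11 mm outside the ear (9 mm from the washer), 80 mm high; the pin ends 15 mm beyond. y = pin axis, z = hole axis, up. Moves with the pin
- clip_grip (a point): centre of the red grip of the clip to use: flat-sided plastic frame 30 mm wide (x), 12 mm thick (y), 44 mm high (z: 23 mm below to 21 mm above this point); grip it across x. z points up, away from the legs. Whole clip 122 mm long, 60 g
- clip_seat (a point): point on the clip's straight leg (5 mm wire, round tip 44 mm lower) that lies at pin_hole when the clip is home; 6 mm to -x and 57 mm below clip_grip; a coil begins 15 mm above it. Sprung leg on the +x side: bow 9 mm off, narrowing to 6 mm off 12 mm lower, flared to 13 mm off at its tip 28 mm lower. The clip's x-z plane goes across the pin's axis, either way round
- clip_leg (a joint): angle by which the sprung leg is bent away from the straight leg, rad: 0 = relaxed, 0.07 to 0.12 while its narrow part passes the shank, under 0.03 once it has snapped round the shank. Spring 4 N m/rad, preloaded 0.16 N m, hinged at the coil; pressing the clip on takes 5 to 10 N
- rack: aluminium clip rack, fixed: foot 64 x 150 mm, block 44 x 130 x 52 mm high; origin under its centre. Three pockets in a row along y, 42 mm apart, 44 mm deep, each with a clip standing upright (may lean some degrees), its flat x-z plane across the row. Fingers fit only in front of and behind a grip (along x), not between neighbours. Which clip is in which pocket varies
- small_a_grip (a point): centre of the blue grip (26 x 10 x 37 mm) of a smaller hitch clip that does not fit this pin; about 102 mm high in the rack. To be left standing
- small_b_grip (a point): the same of the second small blue clip

How it is judged:
By the outcome, as a careful person would: the job done as asked, in the order asked, and still so for the second after the job is handed in, with the robot touching nothing.
It also fails if it takes over 54 s, if anything falls off the work surface, if the arm or the gripper's body presses on something with over 40 N, if the wrist force passes 120 N, or if a joint passes its speed limit or range.

## Working session

There is one attempt and no reset: what is moved stays moved. The work goes in short steps, Python scripts to look and compute and a tool call to move; the robot and the scene stay as the last step left them, time stands still between calls to the robot, and variables do not carry over. Pictures are saved under pics/ and viewed, at most 13 in all, crops included, and the job is handed in when it is done.

Besides the shell and the picture viewer there is one more tool, called after "Emit:" as name(argument=value, ...) on one line, values as JSON. apply_moves: Moves the arm, as the interface text tells. Shift numbers are shares of 0.25 m and turn numbers shares of pi rad, none past 1 either way. Its arguments: {"type":"object","properties":{"moves":{"type":"array"},"squeeze":{"type":"number"}},"required":["moves"]}

```bash
mkdir -p pics; python3 - <<'E'
from cell import manip, viewer
import cv2
print(manip.read_state())
for n in("side","top"):
    cv2.imwrite(f"pics/{n}0.png",viewer.camera(n)); i=viewer.camera_info(n)
    print(n,i["camera_matrix"],i["R"],i["t"], -i["R"].T@i["t"])
E
```

```text
{'clock': 0.0, 'joints': array([ 1.05837120e+00,  3.00443351e-01,  1.52158058e+00,  4.80026418e-05,
        1.32066357e+00, -6.65814749e-02]), 'qd': array([-0.00066398, -0.00031809, -0.0012972 , -0.00056762, -0.00014943,
        0.00035091]), 'effort': array([-6.82672344e-04, -5.31815636e+01, -3.52731371e+01,  7.06981332e-02,
        2.45117967e-02, -6.34470712e-05]), 'eef_pos': array([237.03870939, 496.04037995, 221.90174432]), 'eef_rot': array([-3.14050333e+00, -1.19235067e-04,  2.69573703e+00]), 'wrist_force': array([ 0.01207194,  0.04725197, -0.40295998]), 'moment': array([ 0.0140766 , -0.01622909,  0.00833406]), 'finger_force': 0.0, 'finger_gap': 94.33813237522989}
side [[474.86413569   0.         247.5523576 ]
 [  0.         474.86413569 197.73960255]
 [  0.           0.           1.        ]] [[-0.94987547 -0.31262025  0.0022723 ]
 [-0.16147203  0.48437209 -0.85983165]
 [ 0.26770015 -0.81709991 -0.51057259]] [ 519.16007805  103.46698578 1158.09823178] [ 199.82138395 1058.46538902  679.07772236]
top [[477.35340894   0.         255.37145211]
 [  0.         477.35340894 193.68570149]
 [  0.           0.           1.        ]] [[-0.00648879 -0.99984819 -0.01617074]
 [-0.99807696  0.00747251 -0.06153488]
 [ 0.06164637  0.01574036 -0.99797393]] [ 142.04562289  492.95142232 1032.08165937] [ 429.3010719   122.09514251 1062.62127835]
```

View pics/side0.png

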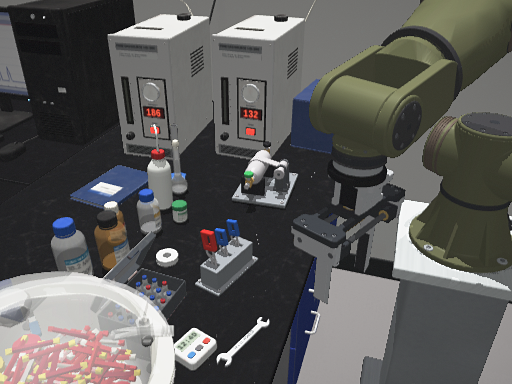

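View pics/top0.png

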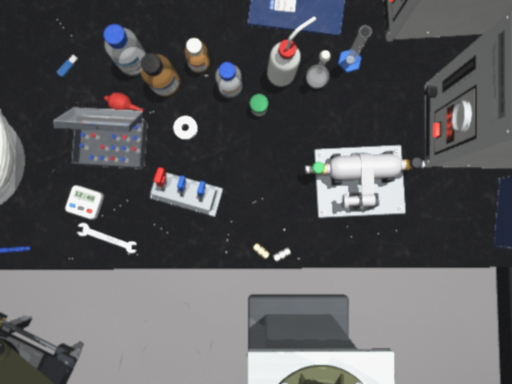

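The side view shows the cradle near (267,185) and the rack near (227,265), with the red clip at its left end (208,241). In the top view the cradle is near (361,181), and the rack near (187,194) with red at (160,178). Next I'll enlarge both.

```bash
cat > h.py <<'E'
import numpy as np, cv2
from cell import manip, viewer
I={n:viewer.camera_info(n) for n in("side","top")}
def ray(n,u,v):
    i=I[n]; d=i["R"].T@np.linalg.inv(i["camera_matrix"])@[u,v,1]; return -i["R"].T@i["t"],d
def atz(n,u,v,z):
    c,d=ray(n,u,v); return c+d*(z-c[2])/d[2]
def tri(ps,pt):
    (a,d),(b,e)=ray("side",*ps),ray("top",*pt)
    s=np.linalg.lstsq(np.c_[d,-e],b-a,rcond=None)[0]; p,q=a+d*s[0],b+e*s[1]
    return (p+q)/2,np.linalg.norm(p-q)
def proj(n,X):
    i=I[n]; c=i["camera_matrix"]@(i["R"]@np.asarray(X,float)+i["t"]); return c[:2]/c[2]
def crop(img,u0,v0,w,h,W,H): return cv2.resize(img[v0:v0+h,u0:u0+w],(W,H),interpolation=cv2.INTER_CUBIC)
E
python3 - <<'E'
import cv2,numpy as np
from h import crop
s,t=cv2.imread("pics/side0.png"),cv2.imread("pics/top0.png")
# each 80x60 -> 400x300 (x5); 
a=np.vstack([np.hstack([crop(s,230,145,80,60,400,300),crop(t,310,155,80,60,400,300)]) if 0 else np.hstack([crop(s,226,145,80,60,400,300),crop(t,303,142,110,82,400,300)]),
 np.hstack([crop(s,190,215,80,80,400,300) if 0 else crop(s,190,215,80,60,400,300),crop(t,146,160,80,60,400,300)])])
cv2.imwrite("pics/c0.png",a)
E
```

```text
(no output)
```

View pics/c0.png

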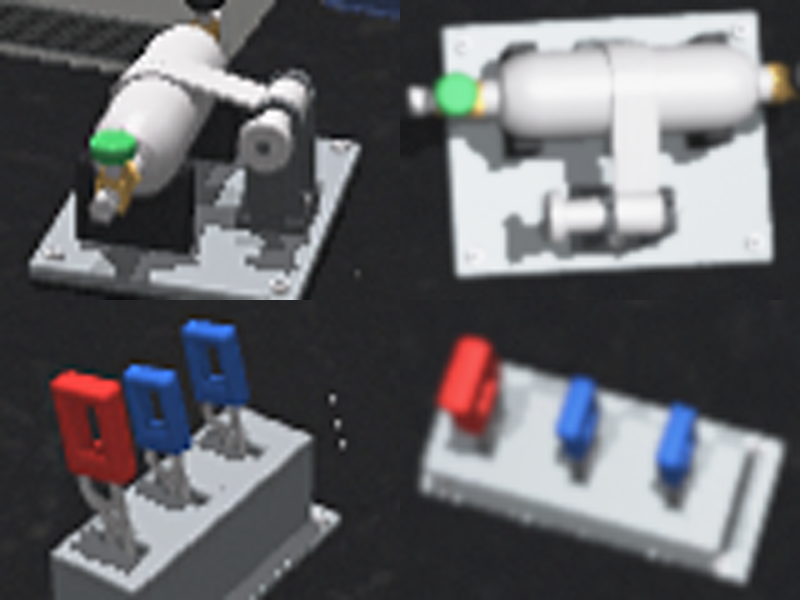

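The enlarged crops show the pin head on the left (+y) side, withdrawn: its face is at about (343.7,201.5) in the top view and (279,175) in the side view. The red clip is in the left pocket, leaning slightly.

```bash
cat >> h.py <<'E'
from scipy.spatial.transform import Rotation as Ro
from scipy.optimize import minimize
from itertools import product
BOX=np.array(list(product([-15,15],[-6,6],[-23,21])),float)
def redness(img):
    f=img.astype(float); return np.clip((f[...,2]-np.maximum(f[...,0],f[...,1]))/f[...,2].clip(60)*1.25,0,1)
def render(n,p,off=(0,0)):
    X=Ro.from_euler("xyz",p[3:6]).apply(BOX)+p[:3]
    P=np.array([proj(n,x) for x in X])+off
    q=cv2.convexHull(np.float32((P-[U[n][0],U[n][1]]+.5)*8-.5))[:,0]
    m=np.zeros((U[n][3]*8,U[n][2]*8),np.float32); cv2.fillConvexPoly(m,np.int32(np.round(q*16)),1.,shift=4)
    return cv2.resize(m,(U[n][2],U[n][3]),interpolation=cv2.INTER_AREA)
U={}
def fitclip(imgs,p0,ws=40):
    T={}
    for n in imgs:
        c=proj(n,p0[:3]); U[n]=[int(c[0])-ws//2,int(c[1])-ws//2,ws,ws]
        u,v,w,h=U[n]; T[n]=(redness(imgs[n][v:v+h,u:u+w])>.45).astype(float)
    S=np.array([1,1,1,.05,.05,.05])
    p0=np.array(p0,float)
    f=lambda z:sum(((render(n,p0+z*S)-T[n])**2).sum() for n in imgs)+.02*((z[3:]*S[3:]/.06)**2).sum()
    best=None
    z=np.zeros(6)
    for k in range(3):
        r=minimize(f,z,method="Nelder-Mead",options=dict(initial_simplex=np.vstack([z]+[z+4*e for e in np.eye(6)]),maxiter=500)); z=r.x
    return p0+z*S,r.fun,sum(T[n].sum() for n in imgs)
E
python3 - <<'E'
from h import *
np.set_printoptions(precision=2,suppress=True)
c=[atz("top",u,v,14) for u,v in[(314.8,149.4),(401.2,145.3),(405.6,213.6),(318.7,217.7)]]
m=sum(c)/4; print("cradle",m,[np.linalg.norm(c[i]-c[i-1]) for i in range(4)])
for a,b in((0,1),(3,2)): d=c[a]-c[b]; print("yaw",np.arctan2(-d[0],d[1]))
for a,b in((0,3),(1,2)): d=c[a]-c[b]; print("yaw",np.arctan2(d[1],d[0]))
print("head tri",tri((279,175),(343.7,201.5)),atz("top",343.7,201.5,80),atz("side",279,175,80))
k=[atz("top",u,v,8) for u,v in[(150.2,198.4),(215.4,216.4),(223,188)]]
m=(k[0]+k[2])/2; d=k[0]-k[1]; print("rack",m,np.linalg.norm(d),np.linalg.norm(k[2]-k[1]),"yaw",np.arctan2(-d[0],d[1]))
im={n:cv2.imread(f"pics/{n}0.png") for n in("side","top")}
g=tri((208.8,241),(159.5,177)); print("grip tri",g)
yaw=np.arctan2(-d[0],d[1])
print(fitclip(im,[*g[0],0,0,yaw]))
E
```

```text
cradle [519.51 -91.45  14.  ] [np.float64(150.90129238593255), np.float64(190.33577303136835), np.float64(150.59010453465552), np.float64(189.7290278378503)]
yaw 0.03885810606185722
yaw 0.04049345205021831
yaw 0.04237746899676203
yaw 0.03835393230156592
head tri (array([472.33, -44.18,  78.09]), np.float64(0.6422476986545178)) [472.56 -43.79  80.  ] [471.15 -40.75  80.  ]
rack [496.66 291.4    8.  ] 150.58742416887299 65.06026773489623 yaw -0.2750564911542223
grip tri (array([522.76, 330.41, 105.21]), np.float64(1.894828451339829))
(array([523.69, 329.94, 108.12,  -0.03,   0.15,  -0.32]), np.float64(41.367443617712546), np.float64(481.0))
```

Emit:
apply_moves(moves=[[[-0.862,-0.718,0],[0,0,0.345],1],[[-0.862,-0.718,0],[0,0,0.345],1],[[-0.862,-0.718,0],[0,0,0.345],1],[[-0.862,-0.718,0],[0,0,0.345],1],[[-0.862,-0.718,0],[0,0,0.345],1],[[-0.862,-0.718,0],[0,0,0.345],1],[[-0.862,-0.718,0],[0,0,0.345],1],[[-0.862,-0.718,0],[0,0,0.345],1],[[-0.862,-0.718,0],[0,0,0.345],1],[[-0.862,-0.718,0],[0,0,0.345],1],[[-0.862,-0.718,0],[0,0,0.345],1]], squeeze=20)

```text
clock: 1.02
eef_pos: [354.1, 241.3, 222.3]
eef_rot: [-3.141, 0.0, 1.615]
wrist_force: [0.1, 0.6, 0.3]
finger_gap: 23.9
finger_force: 0.0
```

```bash
cat >> h.py <<'E'
def goto(pos,rpy):
    "shares for a move from the measured pose to pos, rpy"
    s=manip.read_state(); R=Ro.from_euler("xyz",s["eef_rot"])
    d=R.inv().apply(np.array(pos)-s["eef_pos"])/250; w=(R.inv()*Ro.from_euler("xyz",rpy)).as_rotvec()/np.pi
    print("t",round(s["clock"],2),"at",s["eef_pos"].round(1),s["eef_rot"].round(3),"F",s["wrist_force"].round(1),"gap",round(s["finger_gap"],1),"shift",d.round(3),"turn",w.round(4))
C0=np.array([519.5,-91.5]); CY=.04
def cr(x,y): c,s=np.cos(CY),np.sin(CY); return C0+[c*x-s*y,s*x+c*y]
E
python3 -c "
from h import *
goto([*cr(-45,82),180],[np.pi,0,np.pi/2+CY])"
```

```text
t 1.02 at [354.1 241.3 222.3] [-3.141  0.     1.615] F [0.1 0.6 0.3] gap 23.9 shift [-1.03   0.424  0.169] turn [-0.0001  0.      0.0013]
```

Emit:
apply_moves(moves=[[[-1,0.424,0.169],[0,0,0],1],[[-1,0.424,0.169],[0,0,0],1],[[-1,0.424,0.169],[0,0,0],1],[[-1,0.424,0.169],[0,0,0],1],[[-1,0.424,0.169],[0,0,0],1],[[-1,0.424,0.169],[0,0,0],1],[[-1,0.424,0.169],[0,0,0],1],[[-1,0.424,0.169],[0,0,0],1],[[-1,0.424,0.45],[0,0,0],1],[[-1,0.424,0.54],[0,0,0],1],[[-1,0.424,0.54],[0,0,0],1],[[-1,0.424,0.54],[0,0,0],1]])

```text
clock: 2.02
eef_pos: [468.9, -3.3, 85.6]
eef_rot: [-3.136, -0.001, 1.615]
wrist_force: [-0.0, 0.2, -0.1]
finger_gap: 0.5
finger_force: 0.0
```

```bash
python3 - <<'E'
from h import *
s,t=viewer.camera("side"),viewer.camera("top")
goto([*cr(-45,62),87],[np.pi,0,np.pi/2+CY])
goto([*cr(-45,36),87],[np.pi,0,np.pi/2+CY])
cv2.imwrite("pics/c1.png",np.hstack([crop(s,226,125,80,80,400,400),crop(t,310,155,80,80,400,400)]))
E
```

```text
t 2.12 at [471.1  -3.6  89. ] [3.14  0.    1.614] F [ 0.8  0.3 -0.4] gap 0.5 shift [-0.111 -0.001  0.008] turn [0.0004 0.     0.001 ]
t 2.12 at [471.1  -3.6  89. ] [3.14  0.    1.614] F [ 0.8  0.3 -0.4] gap 0.5 shift [-0.215 -0.001  0.008] turn [0.0004 0.     0.001 ]
```

View pics/c1.png

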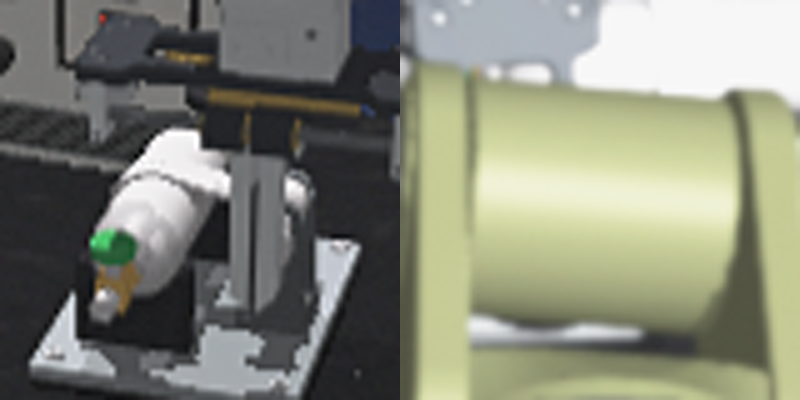

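The closed fingers stand in front of the pin head in the side view. The arm hides the top view. I'll push gently.

Emit:
apply_moves(moves=[[[-0.06,0,0.008],[0,0,0],1],[[-0.09,0,0.008],[0,0,0],1],[[-0.11,0,0.008],[0,0,0],1],[[-0.13,0,0.008],[0,0,0],1],[[-0.15,0,0.008],[0,0,0],1],[[-0.165,0,0.008],[0,0,0],1],[[-0.18,0,0.008],[0,0,0],1],[[-0.19,0,0.008],[0,0,0],1],[[-0.19,0,0.008],[0,0,0],1]])

```text
clock: 2.87
eef_pos: [472.3, -52.0, 85.4]
eef_rot: [-3.141, 0.0, 1.612]
wrist_force: [-0.3, -0.6, -0.6]
finger_gap: 0.6
finger_force: 0.0
```

Emit:
apply_moves(moves=[[[-0.006,0,0],[0,0,0],1],[[-0.012,0,0],[0,0,0],1],[[-0.016,0,0],[0,0,0],1],[[-0.016,0,0],[0,0,0],1]])

```text
clock: 3.2
eef_pos: [472.4, -54.8, 85.4]
eef_rot: [-3.141, -0.001, 1.612]
wrist_force: [-0.4, 7.8, 1.7]
finger_gap: 0.1
finger_force: 4.4
```

Emit:
apply_moves(moves=[[[-0.008,0,0],[0,0,0],1],[[-0.016,0,0],[0,0,0],1],[[-0.016,0,0],[0,0,0],1]])

```text
clock: 3.45
eef_pos: [472.3, -55.3, 85.4]
eef_rot: [-3.141, -0.008, 1.612]
wrist_force: [-1.0, 42.5, 7.8]
finger_gap: 0.9
finger_force: 21.4
```

The pin is home, with a hard stop at 42 N. I'll back off, then head to the rack.

Emit:
apply_moves(moves=[[[0.04,0,0],[0,0,0],1],[[0.15,0,0],[0,0,0],0.4],[[0.2,0,-0.1],[0,0,0],0.3],[[0.35,0,-0.4],[0,0,0],0.3],[[0.5,0.05,-0.5],[0,0,0],0.3],[[0.65,0.1,-0.5],[0,0,0],0.3],[[0.8,0.1,-0.5],[0,0,0],0.3],[[0.95,0.1,-0.5],[0,0,0],0.3],[[1,0.1,-0.5],[0,0,0],0.3],[[1,0.1,-0.5],[0,0,0],0.3]])

```text
clock: 4.28
eef_pos: [486.9, 196.0, 210.7]
eef_rot: [3.141, -0.001, 1.616]
wrist_force: [-1.3, -0.9, -0.3]
finger_gap: 57.0
finger_force: 0.0
```

```bash
python3 - <<'E'
from h import *
s,t=viewer.camera("side"),viewer.camera("top")
cv2.imwrite("pics/c2.png",np.hstack([crop(s,236,150,70,70,400,400),crop(t,325,155,70,70,400,400)]))
RC=Ro.from_euler("xyz",[0,.15,-.29]); RT=RC*Ro.from_euler("xyz",[np.pi,0,np.pi/2])
e=RT.as_euler("xyz"); g=np.array([523.7,329.9,108.1])
print(e)
goto(g+RC.apply([0,0,80]),e); goto(g-RC.apply([0,0,2]),e)
E
```

```text
[-2.99159265e+00  2.22044605e-16  1.28079633e+00]
t 4.38 at [487.1 191.9 210. ] [-3.141e+00  1.000e-03  1.614e+00] F [ 0.3 -0.9  1.2] gap 64.3 shift [0.529 0.216 0.091] turn [0.0471 0.0082 0.1059]
t 4.38 at [487.1 191.9 210. ] [-3.141e+00  1.000e-03  1.614e+00] F [ 0.3 -0.9  1.2] gap 64.3 shift [0.546 0.17  0.415] turn [0.0471 0.0082 0.1059]
```

View pics/c2.png

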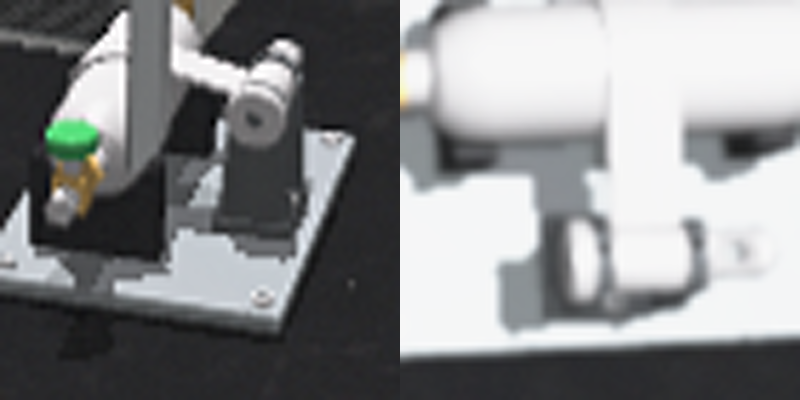

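The pin is home: its head sits against the ear, and the cross hole shows at (743,248) in the right half of the crop, top-view pixel (384.6,197.9). Now moving above the red clip.

Emit:
apply_moves(moves=[[[0.529,0.216,0.091],[0.0471,0.0082,0.1059],0.1],[[0.529,0.216,0.091],[0.0471,0.0082,0.1059],0.1],[[0.529,0.216,0.091],[0.0471,0.0082,0.1059],0.1],[[0.529,0.216,0.091],[0.0471,0.0082,0.1059],0.1],[[0.529,0.216,0.091],[0.0471,0.0082,0.1059],0.1],[[0.529,0.216,0.091],[0.0471,0.0082,0.1059],0.1],[[0.529,0.216,0.091],[0.0471,0.0082,0.1059],0.1]])

```text
clock: 4.97
eef_pos: [536.1, 324.0, 187.8]
eef_rot: [-2.992, -0.001, 1.278]
wrist_force: [0.5, -0.0, 0.4]
finger_gap: 84.7
finger_force: 0.0
```

```bash
python3 - <<'E'
from h import *
s,t=viewer.camera("side"),viewer.camera("top")
cv2.imwrite("pics/c3.png",np.hstack([crop(s,160,180,100,100,400,400),crop(t,110,120,100,100,400,400)]))
RC=Ro.from_euler("xyz",[0,.15,-.29]); e=(RC*Ro.from_euler("xyz",[np.pi,0,np.pi/2])).as_euler("xyz"); g=np.array([523.7,329.9,108.1])
goto(g-RC.apply([0,0,2]),e)
h=atz("top",384.6,197.9,89); print("hole",h)
print("pred",cr(-45,-31))
E
```

```text
t 5.07 at [536.1 324.2 188.5] [-2.993e+00 -1.000e-03  1.277e+00] F [-0.7 -0.1 -0. ] gap 84.7 shift [ 0.007 -0.006  0.334] turn [ 0.0004 -0.0006 -0.001 ]
hole [ 478.88838806 -125.33676992   89.        ]
pred [ 475.77566456 -124.27472334]
```

View pics/c3.png

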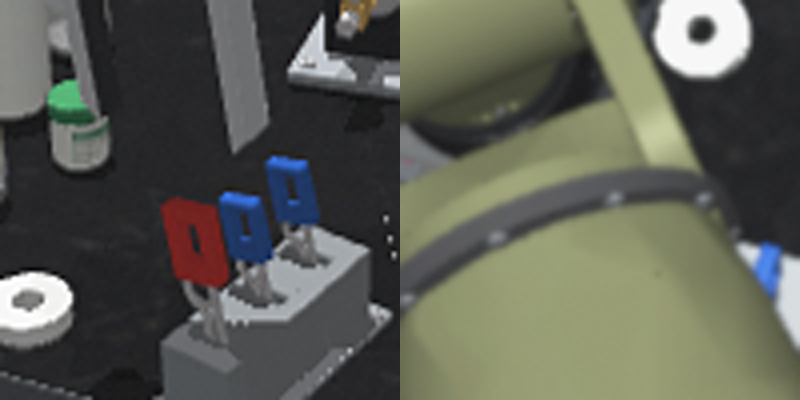

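The fingers straddle the red grip, with tips at about (95,115) and (240,150) in the left half of the crop and the grip at (197,243). I'll descend and close.

Emit:
apply_moves(moves=[[[0.007,-0.006,0.1],[0,0,0],0.1],[[0.007,-0.006,0.2],[0,0,0],0.1],[[0.007,-0.006,0.28],[0,0,0],0.1],[[0.007,-0.006,0.334],[0,0,0],0.1],[[0.007,-0.006,0.334],[0,0,0],0.1],[[0.007,-0.006,0.334],[0,0,0],0.4],[[0.007,-0.006,0.334],[0,0,0],0.5],[[0.007,-0.006,0.334],[0,0,0],0.6],[[0.007,-0.006,0.334],[0,0,0],0.7],[[0.007,-0.006,0.334],[0,0,0],0.9],[[0.007,-0.006,0.334],[0,0,0],0.9]], squeeze=25)

```text
clock: 5.98
eef_pos: [523.2, 331.4, 105.8]
eef_rot: [-2.993, -0.001, 1.279]
wrist_force: [-0.4, -0.4, 0.5]
finger_gap: 47.7
finger_force: 0.0
```

```bash
python3 - <<'E'
from h import *
s=viewer.camera("side")
cv2.imwrite("pics/c4.png",crop(s,160,180,100,100,500,500))
goto([0,0,0],[np.pi,0,0]); print(manip.read_state()["finger_force"])
E
```

```text
t 6.03 at [523.2 331.5 105.6] [-2.992e+00 -1.000e-03  1.279e+00] F [ 0.7 -0.5 -0. ] gap 43.8 shift [-1.873 -1.542  0.657] turn [-0.0411  0.03    0.4062]
0.0
```

View pics/c4.png

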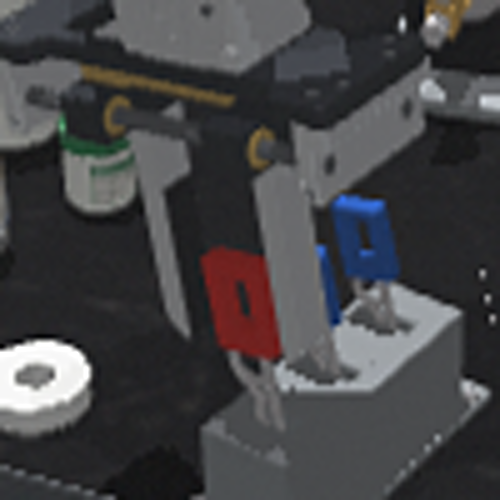

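The right finger is already next to the grip's right edge (280,357), while the left finger (185,335) stands about 12 mm away. I'll shift 6 mm toward -x and close.

Emit:
apply_moves(moves=[[[0,-0.013,0],[0,0,0],0.5],[[0,-0.025,0],[0,0,0],0.55],[[0,-0.025,0],[0,0,0],0.6],[[0,-0.025,0],[0,0,0],0.65],[[0,-0.025,0],[0,0,0],0.9],[[0,-0.025,0],[0,0,0],0.9],[[0,-0.025,0],[0,0,0],0.9],[[0,-0.025,0],[0,0,0],0.9]])

```text
clock: 6.7
eef_pos: [517.5, 333.1, 106.3]
eef_rot: [-2.993, -0.001, 1.278]
wrist_force: [4.2, -1.3, -1.7]
finger_gap: 30.9
finger_force: 25.0
```

Emit:
apply_moves(moves=[[[0,0,-0.05],[0,0,0],0.9],[[0,0,-0.12],[0,0,0],0.9],[[0,0,-0.2],[0,0,0],0.9],[[0,0,-0.3],[0,0,0],0.9],[[0,0,-0.4],[0,0,0],0.9],[[0,0,-0.45],[0,0,0],0.9],[[0,0,-0.45],[0,0,0],0.9]])

```text
clock: 7.28
eef_pos: [533.9, 328.6, 221.6]
eef_rot: [-2.995, -0.004, 1.278]
wrist_force: [0.1, -0.4, -1.4]
finger_gap: 30.2
finger_force: 25.0
```

```bash
python3 - <<'E'
from h import *
s=viewer.camera("side"); cv2.imwrite("pics/side5.png",s)
u,v=proj("side",manip.read_state()["eef_pos"]); print(u,v)
cv2.imwrite("pics/c5.png",crop(s,int(u)-35,int(v)-30,80,80,600,600))
h=[478.9,-125.3]
goto([*(h-np.array(cr(6,0))+C0),230],[np.pi,0,np.pi/2+CY])
E
```

```text
201.34453542259627 191.56337289233485
t 7.33 at [533.3 328.5 219.1] [-2.993e+00 -2.000e-03  1.279e+00] F [ 0.9  0.7 -1.4] gap 29.9 shift [-1.808  0.282 -0.091] turn [-0.0467 -0.0086 -0.1055]
```

View pics/c5.png

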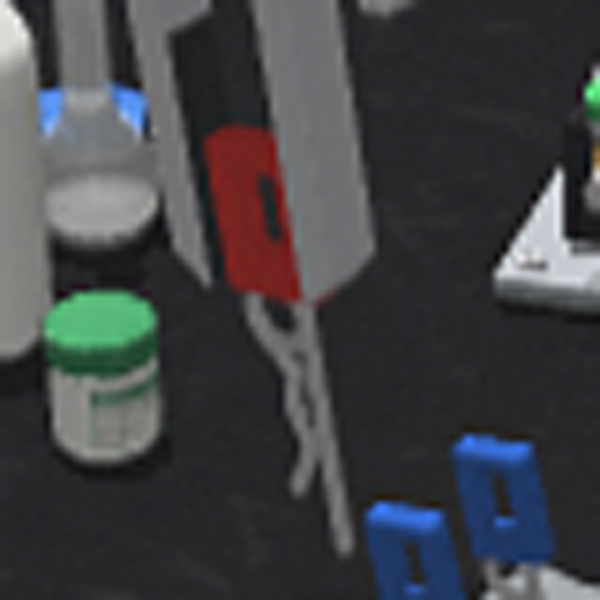

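The clip is held squarely. Its straight leg is on the right (-x), tip at (345,553) in the crop, and the sprung leg is on the left. Both blue clips are still standing.

```bash
python3 - <<'E'
from h import *
np.set_printoptions(precision=1,suppress=True)
st=manip.read_state(); P=st["eef_pos"]; R=Ro.from_euler("xyz",st["eef_rot"])
cp=lambda X:((proj("side",X)-[166,161]+.5)*7.5-.5)
for l in([8,-15,17],[8,15,17],[8,-27.5,17],[-8,-27.5,17],[-8,15,17],[0,-6,-2+101],[0,0,-2]): print(l,cp(P+R.apply(l)))
f=lambda z:np.sum((cp(P+R.apply([0,-6+z[0],99+z[1]]))-[346,555])**2)
print("clip dx,dz",minimize(f,[0,0]).x)
u=lambda x,y:(236+(x+.5)/5.714-.5,150+(y+.5)/5.714-.5)
w=lambda x,y:(325+(x-400+.5)/5.714-.5,155+(y+.5)/5.714-.5)
print("head side",u(255,117),atz("side",*u(255,117),80),"head top face",atz("top",*w(567,260),80),tri(u(255,117),w(567,260)))
print("shank end top",atz("top",*w(773,250),80),"hole",atz("top",*w(743,248),89), "ears",atz("top",*w(612,258),94),atz("top",*w(690,255),94))
E
```

```text
[8, -15, 17] [303.1 313.9]
[8, 15, 17] [215.6 294.5]
[8, -27.5, 17] [340.5 322.2]
[-8, -27.5, 17] [379.5 295.9]
[-8, 15, 17] [255.1 269.2]
[0, -6, 99] [343.7 566.7]
[0, 0, -2] [267.1 225.5]
clip dx,dz [-1.6 -4.1]
head side (280.21473573678685, 170.06352817640882) [475.4 -69.7  80. ] head top face [475.3 -64.6  80. ] (array([474.6, -64.1,  82.9]), np.float64(1.0864816922289795))
shank end top [ 478.4 -138.4   80. ] hole [ 478.7 -125.4   89. ] ears [475.2 -77.8  94. ] [ 476.1 -105.3   94. ]
```

Emit:
apply_moves(moves=[[[-0.95,0.14,-0.15],[-0.0467,-0.0086,-0.1055],0.9],[[-0.95,0.14,-0.15],[-0.0467,-0.0086,-0.1055],0.9],[[-0.95,0.14,-0.15],[-0.0467,-0.0086,-0.1055],0.9],[[-0.95,0.14,-0.15],[-0.0467,-0.0086,-0.1055],0.9],[[-0.95,0.14,-0.15],[-0.0467,-0.0086,-0.1055],0.9],[[-0.95,0.14,-0.15],[-0.0467,-0.0086,-0.1055],0.9],[[-0.95,0.14,-0.15],[-0.0467,-0.0086,-0.1055],0.9],[[-0.95,0.14,-0.15],[-0.0467,-0.0086,-0.1055],0.9]])

```text
clock: 8.0
eef_pos: [502.7, 88.2, 248.7]
eef_rot: [-3.139, 0.001, 1.608]
wrist_force: [-0.2, 0.8, -0.0]
finger_gap: 29.8
finger_force: 25.0
```

```bash
python3 - <<'E'
from h import *
goto([*(np.array([478,-123.7])+[6,.24]),202],[np.pi,0,np.pi/2+CY])
E
```

```text
t 8.0 at [502.7  88.2 248.7] [-3.139e+00  1.000e-03  1.608e+00] F [-0.2  0.8 -0. ] gap 29.8 shift [-0.843 -0.106  0.188] turn [-0.0009  0.0003 -0.0008]
```

Emit:
apply_moves(moves=[[[-0.843,-0.106,0],[0,0,0],0.9],[[-0.843,-0.106,0],[0,0,0],0.9],[[-0.843,-0.106,0],[0,0,0],0.9],[[-0.843,-0.106,0],[0,0,0],0.9],[[-0.843,-0.106,0],[0,0,0],0.9],[[-0.843,-0.106,0.05],[0,0,-0.0008],0.9],[[-0.843,-0.106,0.12],[0,0,-0.0008],0.9],[[-0.843,-0.106,0.188],[-0.0009,0,-0.0008],0.9],[[-0.843,-0.106,0.188],[-0.0009,0,-0.0008],0.9],[[-0.843,-0.106,0.188],[-0.0009,0,-0.0008],0.9]])

```text
clock: 8.83
eef_pos: [485.0, -121.4, 201.6]
eef_rot: [-3.14, -0.0, 1.615]
wrist_force: [0.2, 0.2, 0.1]
finger_gap: 29.9
finger_force: 25.0
```

```bash
python3 - <<'E'
from h import *
np.set_printoptions(precision=1,suppress=True)
s=viewer.camera("side"); cv2.imwrite("pics/side6.png",s)
goto([484,-123.5,202],[np.pi,0,np.pi/2+CY])
P=manip.read_state()["eef_pos"]
cv2.imwrite("pics/c6.png",crop(s,250,115,60,60,600,600))
cp=lambda X:((proj("side",X)-[250,115]+.5)*10-.5)
H=np.array([475.4,-69.7,80])+[2.4,-58.9,0]
print("tip pred",cp(P+[-6,-.2,-99]),"hole top (side frame)",cp(H+[0,0,9]),cp(H+[0,0,21]),"head",cp(H-[2.4,-58.9,0]),"hole top frame",cp([478,-123.7,89]))
E
```

```text
t 8.88 at [ 485.4 -121.6  202.6] [3.1 0.  1.6] F [-0.   0.4 -0.8] gap 29.6 shift [-0. -0.  0.] turn [0. 0. 0.]
tip pred [343.6 397.2] hole top (side frame) [353.1 434.9] [354.9 396.5] head [306.8 555.2] hole top frame [348.1 442. ]
```

View pics/c6.png

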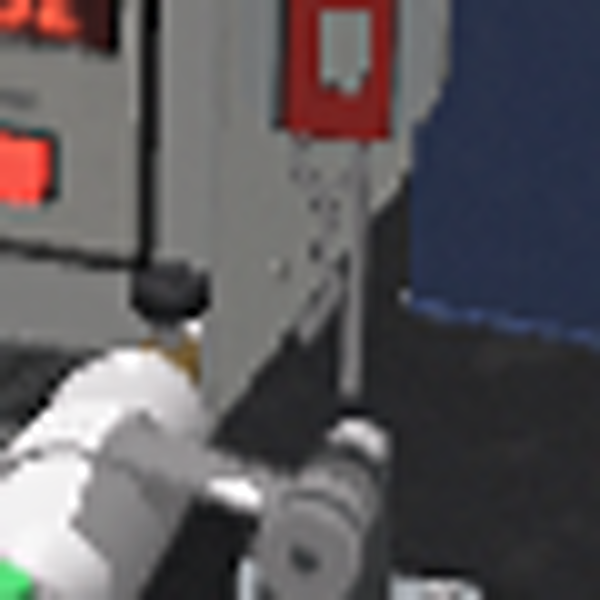

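The leg tip is at (350,397) in the crop, just above the shank blob at (358,440), and needs about 1 mm toward -x and 1.5 mm toward -y. I'll descend gently and watch the force.

Emit:
apply_moves(moves=[[[-0.006,-0.003,0],[0,0,0],0.9],[[-0.006,-0.003,0.02],[0,0,0],0.9],[[-0.006,-0.003,0.04],[0,0,0],0.9],[[-0.006,-0.003,0.05],[0,0,0],0.9],[[-0.006,-0.003,0.06],[0,0,0],0.9],[[-0.006,-0.003,0.068],[0,0,0],0.9],[[-0.006,-0.003,0.072],[0,0,0],0.9],[[-0.006,-0.003,0.072],[0,0,0],0.9]], squeeze=30)

```text
clock: 9.55
eef_pos: [484.4, -124.0, 184.3]
eef_rot: [3.141, 0.001, 1.613]
wrist_force: [-0.8, 1.5, -0.2]
finger_gap: 29.9
finger_force: 30.0
```

Emit:
apply_moves(moves=[[[0,0,0.008],[0,0,0],0.9],[[0,0,0.016],[0,0,0],0.9],[[0,0,0.016],[0,0,0],0.9]])

```text
clock: 9.8
eef_pos: [484.2, -123.6, 179.9]
eef_rot: [3.141, -0.0, 1.613]
wrist_force: [-0.4, 3.9, -2.5]
finger_gap: 29.9
finger_force: 30.0
```

Emit:
apply_moves(moves=[[[0.005,0,0.004],[0,0,0],0.9],[[0.005,0,0.012],[0,0,0],0.9],[[0.005,0,0.02],[0,0,0],0.9],[[0.005,0,0.02],[0,0,0],0.9]])

```text
clock: 10.13
eef_pos: [484.3, -122.8, 175.1]
eef_rot: [3.141, 0.001, 1.613]
wrist_force: [-0.3, 0.4, -2.1]
finger_gap: 29.8
finger_force: 30.0
```

```bash
python3 - <<'E'
from h import *
s=viewer.camera("side")
goto([484,-123.5,135],[np.pi,0,np.pi/2+CY])
cv2.imwrite("pics/c7.png",crop(s,250,115,60,60,600,600))
E
```

```text
t 10.18 at [ 484.3 -122.8  175.2] [3.141e+00 1.000e-03 1.613e+00] F [-0.9  0.6 -0.9] gap 30.2 shift [-0.003 -0.002  0.161] turn [0.0003 0.0003 0.0008]
```

View pics/c7.png

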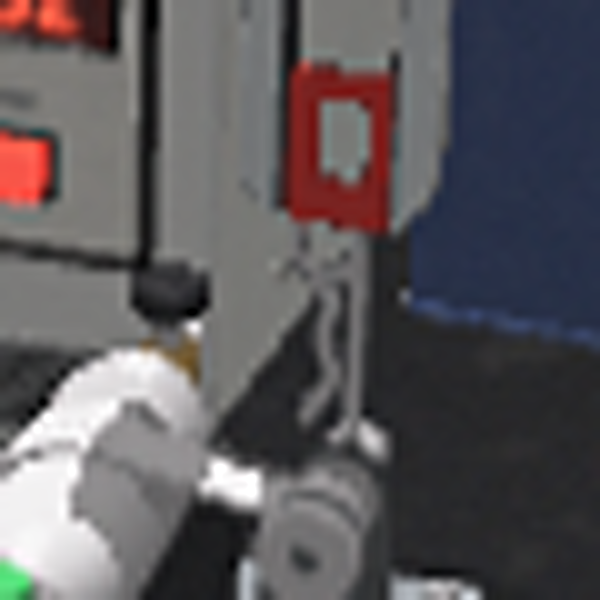

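The leg has entered the hole with low force: it meets the shank at (350,435) and the grip is down 26 mm. Pressing on.

Emit:
apply_moves(moves=[[[0,0,0.012],[0,0,0],0.9],[[0,0,0.024],[0,0,0],0.9],[[0,0,0.036],[0,0,0],0.9],[[0,0,0.048],[0,0,0],0.9],[[0,0,0.06],[0,0,0],0.9],[[0,0,0.07],[0,0,0],0.9],[[0,0,0.08],[0,0,0],0.9],[[0,0,0.08],[0,0,0],0.9]], squeeze=45)

```text
clock: 10.85
eef_pos: [485.0, -122.6, 155.7]
eef_rot: [3.139, 0.001, 1.613]
wrist_force: [1.3, 2.8, 1.4]
finger_gap: 29.8
finger_force: 45.0
```

Emit:
apply_moves(moves=[[[0,0,0.012],[0,0,0],0.9],[[0,0,0.024],[0,0,0],0.9],[[0,0,0.036],[0,0,0],0.9],[[0,0,0.036],[0,0,0],0.9]])

```text
clock: 11.18
eef_pos: [485.1, -122.5, 146.4]
eef_rot: [3.138, 0.001, 1.613]
wrist_force: [4.4, 4.5, -0.7]
finger_gap: 29.8
finger_force: 45.0
```

Emit:
apply_moves(moves=[[[0.004,0,0.01],[0,0,0],0.9],[[0.004,0,0.02],[0,0,0],0.9],[[0.004,0,0.024],[0,0,0],0.9],[[0.004,0,0.024],[0,0,0],0.9]])

```text
clock: 11.52
eef_pos: [485.1, -121.9, 140.3]
eef_rot: [3.138, 0.002, 1.613]
wrist_force: [6.0, 1.7, -5.8]
finger_gap: 29.6
finger_force: 45.0
```

Emit:
apply_moves(moves=[[[0,0,0.01],[0,0,0],0.9],[[0,0,0.016],[0,0,0],0.9],[[0,0,0.016],[0,0,0],0.9]])

```text
clock: 11.77
eef_pos: [484.9, -122.0, 136.2]
eef_rot: [3.139, 0.002, 1.613]
wrist_force: [6.6, 0.6, -3.6]
finger_gap: 29.8
finger_force: 45.0
```

```bash
python3 - <<'E'
from h import *
s=viewer.camera("side")
goto([484,-123.5,135],[np.pi,0,np.pi/2+CY])
cv2.imwrite("pics/c8.png",crop(s,250,130,60,60,600,600))
E
```

```text
t 11.82 at [ 484.9 -122.   136.2] [3.139e+00 2.000e-03 1.613e+00] F [ 6.8  0.2 -4. ] gap 29.6 shift [-0.006 -0.004  0.005] turn [0.0009 0.0005 0.0008]
```

View pics/c8.png

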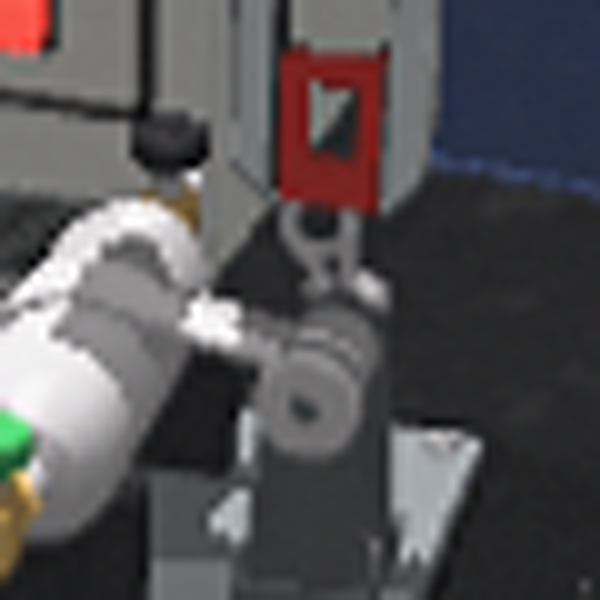

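The grip is low, with the coil just above the shank at (330,290). The negative Fz shows the clip pulling itself in. A few more millimetres.

Emit:
apply_moves(moves=[[[0,0.002,0.006],[0,0,0],0.9],[[0,0.004,0.008],[0,0,0],0.9],[[0,0.004,0.008],[0,0,0],0.9]])

```text
clock: 12.07
eef_pos: [485.4, -121.9, 134.4]
eef_rot: [3.14, 0.001, 1.613]
wrist_force: [2.8, 0.3, 1.7]
finger_gap: 29.8
finger_force: 45.0
```

Emit:
apply_moves(moves=[[[0,0,0.004],[0,0,0],0.9],[[0,0,0.006],[0,0,0],0.9],[[0,0,0.006],[0,0,0],0.9]])

```text
clock: 12.32
eef_pos: [485.5, -121.8, 133.3]
eef_rot: [3.14, 0.001, 1.613]
wrist_force: [2.0, 0.7, 6.1]
finger_gap: 29.6
finger_force: 45.0
```

Fz has turned upward, so the clip is seated. I'll open, retreat straight up, then move clear.

Emit:
apply_moves(moves=[[[0,0,-0.004],[0,0,0],0.9],[[0,0,-0.004],[0,0,0],0.5],[[0,0,-0.004],[0,0,0],0.4],[[0,0,-0.004],[0,0,0],0.4],[[0,0,-0.004],[0,0,0],0.4],[[0,0,-0.06],[0,0,0],0.4],[[0,0,-0.15],[0,0,0],0.4],[[0,0,-0.3],[0,0,0],0.4],[[0,0,-0.45],[0,0,0],0.4],[[0,0,-0.45],[0,0,0],0.4]])

```text
clock: 13.15
eef_pos: [487.0, -122.2, 252.2]
eef_rot: [3.131, 0.005, 1.613]
wrist_force: [0.1, 0.5, 1.9]
finger_gap: 56.4
finger_force: 0.0
```

Emit:
apply_moves(moves=[[[1,0,0],[0,0,0],0.4],[[1,0,0],[0,0,0],0.4],[[1,0,0],[0,0,0],0.4],[[1,0,0],[0,0,0],0.4],[[1,0,0],[0,0,0],0.4],[[1,0,0],[0,0,0],0.4],[[1,0,0],[0,0,0],0.4]])

```text
clock: 13.73
eef_pos: [473.7, 133.6, 244.9]
eef_rot: [3.14, 0.0, 1.619]
wrist_force: [-0.1, -1.0, 0.5]
finger_gap: 56.2
finger_force: 0.0
```

```bash
python3 - <<'E'
from h import *
s,t=viewer.camera("side"),viewer.camera("top")
goto([484,-123.5,135],[np.pi,0,np.pi/2+CY])
cv2.imwrite("pics/c9.png",np.hstack([crop(s,250,130,60,60,400,400),crop(t,345,165,60,60,400,400)]))
E
```

```text
t 13.83 at [474.3 129.2 244.9] [3.141e+00 1.000e-03 1.616e+00] F [ 0.6  0.2 -0.3] gap 56.2 shift [-1.011 -0.008  0.441] turn [0.0003 0.0004 0.0017]
```

View pics/c9.png

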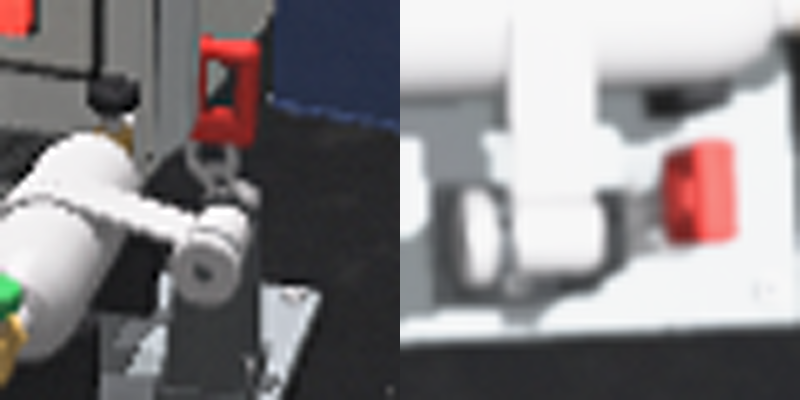

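The clip stands upright and down on the shank in both views (grip at (228,90) side, (700,190) top), and the pin is home. The force trace showed the snap, and the arm is clear.

```bash
python3 -c "
from cell import manip
print(manip.sign_off())"
```

```text
the job is handed in; nothing more can be done
None
```

The job is handed in at about 14 s: the pin is fully home, and the red clip is pressed through its cross hole. The force trace and last pictures indicate that it snapped on, though the sprung leg wasn't clearly visible; the blue clips were still standing in the rack after the red one was lifted out.

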